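# Pack the camera kit into its cut foam

## Robot

A 6-joint arm with a two-finger parallel gripper is mounted at the origin on a cart in front of the work surface, level with it; the furniture and walls round the work are solid. World frame = base frame: x ahead of the robot, y to its left, z up, the work surface at z = 0. Lengths are in m, angles in degrees, forces in N, time in s.
With the tool pointing down it reaches from about 0.275 to 1 m from the base axis. Payload 8.4 kg.
Tool frame: the origin (TCP) lies on the centre line of the jaws, within the pads' length; the fingertips stand 8 mm ahead of it and the grasp point (between the pads) lies 11 mm behind it; z points along the fingers, y is the line along which they close (so a half turn about z gives the same grasp; the last joint's range is limited). The gripper opens to 85 mm and grips with 20 to 120 N. Pads are 22 mm wide; open, the fingers measure 114 mm over their backs; the gripper's body (76 mm by 85 mm) begins 54 mm behind the grasp point. The pads swing forward as they close: fully open they stand 13 mm farther back than shut.
Start: joints at [76.41, 20.225, 93.587, -0, 66.188, -0.138], TCP at [0.145, 0.608, 0.239] pointing down, gripper open.
Joint ranges: [-150.9, 150.9], [-52.94, 120.26], [3.33, 152.33], [-74.26, 254.26], [0, 154.13], [-172.89, 172.89]. Speed limits (degrees/s): [127.2, 127.2, 159.86, 180, 180, 180].

## Interface

Orientations are given as a 3x3 rotation matrix whose columns are the frame's x, y, z axes.
In Python, from workcell import bot, sensors, eyes, ticket gives the robot as it stands. Calls block until the motion is done:
- bot.goto(position, orientation): joint-space move of the TCP to a pose.
- bot.move_l(position, ori=None, v=0.15, force_limit=None): straight line of the TCP; ori=None keeps the orientation; v is the mean speed in m/s. With force_limit (N) it stops when the force on the tool has changed by that much, and returns True; else False.
- bot.movej(angles): joint-space move.
- bot.move_gripper(opening, squeeze=None): finger opening in m; squeeze is the grip in N (None keeps the last); returns when the fingers have stopped.
- bot.hold(seconds).
- bot.solve_ik(position, orientation): joint angles nearest the present ones, or None.
- sensors.sense(): the state.
- eyes.snapshot(name): name is "scene" or "side" or "wrist"; returns the picture (384x512x3 uint8, blue, green, red); there is no depth.
- eyes.get_calibration(name): a dict with "K" (3x3 intrinsics, pixels), "extrinsics" (4x4, takes a point from world to camera coordinates); the wrist camera has in their place "T_tool_cam" (4x4, takes a point from camera to tool coordinates, whose origin is the TCP and whose axes are the flange's). Camera axes: x right, y up, looking along -z (the intrinsics and any distortion apply to the point x, -y, -z); pixel columns grow to the right and rows downward; lengths in m; the calibration is good to about 2 mm. The wrist camera is an equidistant fisheye: a pixel r from the principal point sees the ray r / f radians off the axis. A picture is of the moment at which its call begins: read the wrist's pose just before it. get_calibration takes no time and is no camera call.
A pose or a line that the arm cannot do raises bot.MotionError and nothing moves.
- ticket.job_done(): hands the job in; it is judged then, once.
The state is a dict: "clock": time; "q": joint angles; "qvel": joint speeds; "joint_torque": joint torques, N m; "ee_pos": TCP position; "tool_rot": TCP orientation; "force": force on the tool from outside, world axes, zero at the start; "wrist_torque": the same for the moment, N m; "width": finger opening in m; "finger_force": force on a finger pad.
Only numpy, scipy, OpenCV 4.12 (cv2) and the standard library are available. Lean on these libraries where they do the work, as an engineer would, in place of code of your own. Each camera call takes 0.05 s, during which the arm holds its last target. There are 200 camera calls.

## Task

Put the camera kit away in its tray: set the lens, the film canister, the camera battery and the memory stick each down into the foam cut-out made for it, right to the bottom of the cut-out. Turn the lens so that its tripod foot drops into the slot, and keep it upright all the way; leave the candle and the block of note paper where they are.

Things in the scene. Friction and masses are not known exactly. Their poses are not given: they have to be found in the camera images.
- lens: Black lens standing upright, 71 tall. Barrel 62 mm wide below 30 mm height, ribbed and 66 wide above (grip there, on its y sides; fingertips above 26 mm). Low collar 67 wide carries one foot towards the lens's -x: 13 mm wide stem, end plate 20 wide (y), 4 to 30 mm high, outer face 45 mm from the axis. Visible thumbscrew on the +y side has no contact. 0.29 kg. Origin: centre of underside, z up.
- film_can: Small black round film canister with a grey press lid, standing upright, 52 mm tall, body 31 mm across, lid (top 7 mm) 34 mm across. Origin: centre of its underside, z up.
- battery: Flat black camera battery lying flat, 52 mm long (x), 36 mm wide (y), 16 mm high. Origin: centre of its underside, z up.
- usb_stick: Black USB memory stick lying flat, 52 mm long (y), 18 mm wide (x), 8 mm high. The housing spans y = -14 to +26 mm; the metal plug, 12 mm wide, is the -y end. Grip the housing across x, at about y = +3 mm. Origin: centre of the underside of the whole stick. (The blue and white eraser is not part of the kit.)
- lens_insert: Fixed charcoal foam insert, 108x108x30 mm, in one quarter of a shallow aluminium tray (226 mm square, rim 33 mm high). Origin: centre of underside, 4 mm above desk (foam top at 34 mm). Round well 76 mm wide, 22 deep (floor 8 mm above origin), with a slot for the lens foot, 30 wide, as deep, along the insert's -x to 50 mm from centre. The lens drops in only with its foot in the slot.
- can_insert: Fixed charcoal foam insert, 108x108x30 mm, in one quarter of a shallow aluminium tray (226 mm square, rim 33 mm high). Origin: centre of underside, 4 mm above desk (foam top at 34 mm). Small round hole, 41 mm wide, 22 mm deep (floor 8 mm above origin), at the centre, for the film canister.
- battery_insert: Fixed charcoal foam insert, 108x108x30 mm, in one quarter of a shallow aluminium tray (226 mm square, rim 33 mm high). Origin: centre of underside, 4 mm above desk (foam top at 34 mm). Pocket 60 (x) by 44 (y) mm, 10 deep (floor 20 mm above origin), for the flat battery; crossed by a 40 mm wide, equally deep finger channel along y, edge to edge.
- stick_insert: Fixed charcoal foam insert, 108x108x30 mm, in one quarter of a shallow aluminium tray (226 mm square, rim 33 mm high). Origin: centre of underside, 4 mm above desk (foam top at 34 mm). Narrow pocket 26 (x) by 60 (y) mm, 6 deep (floor 24 mm above origin), for the flat memory stick, either way round; crossed by a 42 mm wide, equally deep finger channel along x, edge to edge.
- candle: Glass candle jar standing at the back left of the desk, 76 mm across, 90 mm tall; not to be disturbed. Origin: centre of its underside. (A tall shelf unit stands left of the desk, its nearest post, 24 mm square, at x = 0.62, y = 0.30: draw the gripper away from it to the right at the start.)
- note_block: Block of plain white note paper, 60 (x) by 50 (y) by 26 mm high, lying among the kit; it stays where it is. Origin: centre of its underside.

How it is judged:
By the outcome, as a careful person would: the job done as asked, in the order asked, and still so for the second after the job is handed in, with the robot touching nothing.
It also fails if it takes over 104 s, if anything falls off the work surface, if the arm or the gripper's body presses on something with over 40 N, if the wrist force passes 120 N, or if a joint passes its speed limit or range.

## Working session

There is one attempt and no reset: what is moved stays moved. The work goes in short steps, each a Python script; the robot and the scene stay as the last script left them, time stands still between calls to the robot, and variables do not carry over. Pictures are saved under pics/ and viewed, at most 14 in all, crops included, and the job is handed in when it is done.

```bash
ls; mkdir -p pics; python3 - <<'E'
from workcell import bot, sensors, eyes, ticket
import cv2, numpy as np
a=eyes.snapshot("scene"); b=eyes.snapshot("side")
cv2.imwrite("pics/scene0.png",cv2.resize(a,(800,600))); cv2.imwrite("pics/side0.png",cv2.resize(b,(800,600)))
cv2.imwrite("pics/raw_scene.png",a);cv2.imwrite("pics/raw_side.png",b)
for n in("scene","side","wrist"): print(n,eyes.get_calibration(n))
print(sensors.sense())
E
```

```text
pics
scene {'K': array([[393.56171294,   0.        , 249.0646433 ],
       [  0.        , 393.56171294, 190.9879695 ],
       [  0.        ,   0.        ,   1.        ]]), 'extrinsics': array([[ 0.55033731, -0.83481265,  0.01472008, -0.38239276],
       [ 0.44720273,  0.30960783,  0.83913807, -0.2589181 ],
       [-0.70508053, -0.45522613,  0.54371924, -0.6416815 ],
       [ 0.        ,  0.        ,  0.        ,  1.        ]])}
side {'K': array([[358.31437242,   0.        , 257.53175789],
       [  0.        , 358.31437242, 193.30216564],
       [  0.        ,   0.        ,   1.        ]]), 'extrinsics': array([[ 0.99935705,  0.03496594,  0.00792889, -0.57286288],
       [-0.02588006,  0.55045082,  0.83446637,  0.02535844],
       [ 0.02481344, -0.83413505,  0.55100182, -1.12712866],
       [ 0.        ,  0.        ,  0.        ,  1.        ]])}
wrist {'K': array([[297.31863964,   0.        , 253.56895285],
       [  0.        , 297.31863964, 195.94639868],
       [  0.        ,   0.        ,   1.        ]]), 'T_tool_cam': array([[ 7.70549942e-04,  9.58413014e-01,  2.85383778e-01,
  
[... 375 characters left out ...]

        6.61882672e+01, -1.38896282e-01]), 'qvel': array([ 0.0261906 , -0.0156268 , -0.11054082,  0.00258037, -0.00926021,
       -0.03373764]), 'joint_torque': array([ 1.16337324e-03, -6.06353688e+01, -3.42817569e+01,  1.02341639e-04,
        3.81545542e-03, -3.15776401e-05]), 'ee_pos': array([0.14532434, 0.60742835, 0.2386281 ]), 'tool_rot': array([[-9.72562079e-01,  2.32643338e-01, -2.84503870e-04],
       [ 2.32643511e-01,  9.72561292e-01, -1.23660281e-03],
       [-1.09899536e-05, -1.26886098e-03, -9.99999195e-01]]), 'force': array([-0.38945293, -0.13456061, -0.70927516]), 'wrist_torque': array([ 0.00193592, -0.05251448, -0.03374067]), 'finger_force': 0.0, 'width': 0.08555890189638453}
```

View pics/scene0.png

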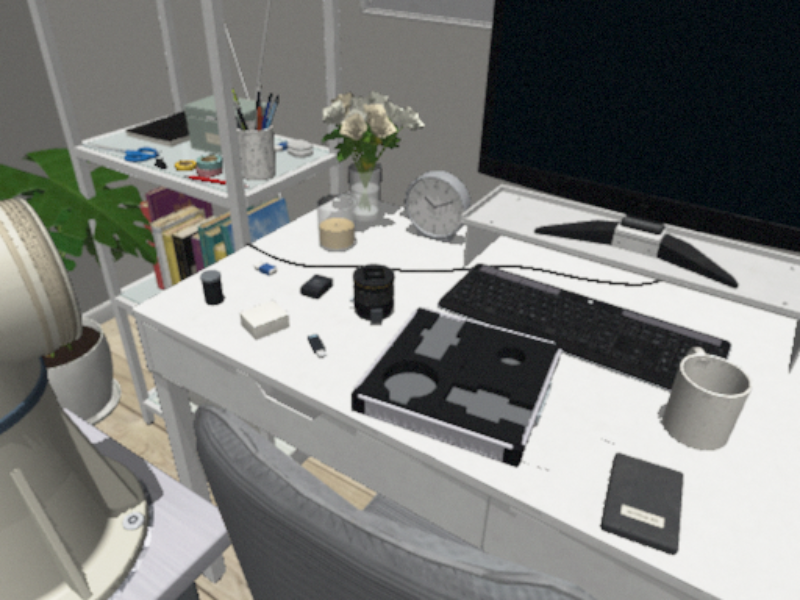

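View pics/side0.png

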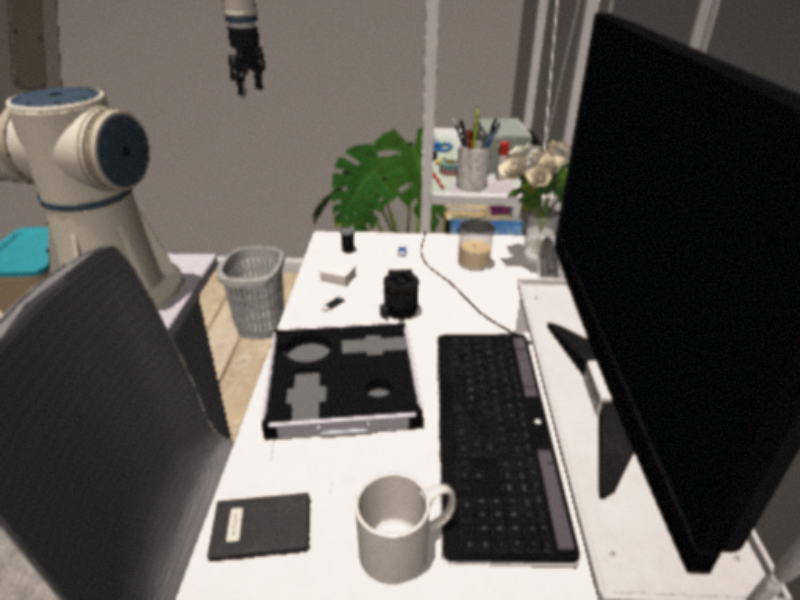

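The scene view shows (800x600 px): can (212,288), battery (317,286), lens (374,290) with its foot towards the viewer, stick (316,345), note block (264,320). The tray has the lens well at (410,382), can hole (511,355), and cross-shaped pockets at (438,335) and (490,403). Next I cast rays to get rough positions.

```bash
cat > h.py <<'E'
from workcell import bot, sensors, eyes, ticket
import cv2, numpy as np
CAL={n:eyes.get_calibration(n) for n in("scene","side","wrist")}
def ray(cam,px,pose=None):
    """origin, unit direction (world) for pixel px; pose=(pos,rot) of the TCP for the wrist camera"""
    K=CAL[cam]["K"]; x=(px[0]-K[0,2])/K[0,0]; y=(px[1]-K[1,2])/K[1,1]
    if cam=="wrist":
        r=np.hypot(x,y)+1e-12; d=np.array([np.sin(r)*x/r,-np.sin(r)*y/r,-np.cos(r)])
        T=CAL[cam]["T_tool_cam"]; p,R=pose
        return R@T[:3,3]+p, R@T[:3,:3]@d
    E=CAL[cam]["extrinsics"]; d=np.array([x,-y,-1.]); R=E[:3,:3]
    return -R.T@E[:3,3], R.T@(d/np.linalg.norm(d))
def on(r,z): o,d=r; return o+d*(z-o[2])/d[2]
def cross(*rs):
    A=sum(np.eye(3)-np.outer(d,d) for o,d in rs); b=sum((np.eye(3)-np.outer(d,d))@o for o,d in rs)
    X=np.linalg.solve(A,b); return X,max(np.linalg.norm(np.cross(X-o,d)) for o,d in rs)
def down(yaw):
    """tool down, tool y axis at yaw degrees in world"""
    c,s=np.cos(np.radians(yaw)),np.sin(np.radians(yaw)); y=np.array([c,s,0]); z=np.array([0,0,-1.])
    return np.column_stack([np.cross(y,z),y,z])
def wsnap(name):
    s=sensors.sense(); im=eyes.snapshot("wrist"); cv2.imwrite(f"pics/{name}.png",im)
    np.savez(f"pics/{name}.npz",p=s["ee_pos"],R=s["tool_rot"]); return im,(s["ee_pos"],s["tool_rot"])
def load(name):
    d=np.load(f"pics/{name}.npz"); return cv2.imread(f"pics/{name}.png"),(d["p"],d["R"])
E
python3 - <<'E'
from h import *
np.set_printoptions(precision=3,suppress=True)
S={'can':((212,274),(347,232)),'batt':((317,281),None),'lens':((374,272),(401,274)),'stick':((316,345),(334,303)),'note':((264,315),(338,270)),'candle':((337,245),(475,265)),'well':((410,382),(308,352)),'canhole':((511,355),(380,391)),'crossA':((438,335),(376,345)),'crossB':((490,403),(307,395)),'trayL':((357,405),(267,430)),'eraser':((265,268),(402,250))}
for k,(a,b) in S.items():
    r=ray("scene",np.array(a)*.64); print(k,on(r,0.03)[:2],end=' ')
    if b: r2=ray("side",np.array(b)*.64); print(on(r2,.03)[:2],cross(r,r2))
    else: print()
print(bot.solve_ik([0.45,.25,.4],down(90)),bot.solve_ik([0.55,0,.4],down(90)))
E
```

```text
can [0.468 0.214] [0.438 0.221] (array([0.444, 0.184, 0.05 ]), np.float64(0.0016165751926320755))
batt [0.552 0.052] 
lens [ 0.632 -0.01 ] [0.569 0.038] (array([ 0.571, -0.05 ,  0.078]), np.float64(0.003954597706147477))
stick [ 0.413 -0.059] [ 0.449 -0.074] (array([ 0.441, -0.033,  0.002]), np.float64(0.000825862324877459))
note [0.427 0.056] [0.44  0.048] (array([0.437, 0.067, 0.019]), np.float64(0.00043901127231821724))
candle [0.674 0.103] [0.721 0.082] (array([ 0.728,  0.147, -0.007]), np.float64(0.0001069634564871697))
well [ 0.42  -0.214] [ 0.426 -0.22 ] (array([ 0.425, -0.212,  0.025]), np.float64(0.0010399788194277908))
canhole [ 0.551 -0.302] [ 0.55  -0.308] (array([ 0.551, -0.304,  0.029]), np.float64(0.0021949267553088353))
crossA [ 0.534 -0.192] [ 0.536 -0.196] (array([ 0.536, -0.192,  0.028]), np.float64(0.0010027634507328565))
crossB [ 0.444 -0.321] [ 0.442 -0.322] (array([ 0.443, -0.321,  0.03 ]), np.float64(0.0004577224122788809))
trayL [ 0.344 -0.182] [ 0.4   -0.393] (array([ 0.366, -0.211, -0.058]), np.float64(0.07410859099991962))
eraser [0.535 0.154] [0.567 0.14 ] (array([0.566, 0.187, 0.005]), np.float64(0.0002829950317665162))
[ 28.888   3.366  94.598  -0.     82.036 -61.112] [ -0.156   6.852  90.746  -0.     82.402 -90.156]
```

```bash
python3 - <<'E'
from h import *
bot.move_l([0.42,0.12,0.34],down(90),v=0.3); wsnap("w0")
bot.move_l([0.46,-0.02,0.32],down(90),v=0.3); wsnap("w1")
bot.goto([0.44,-0.24,0.32],down(90)); wsnap("w2")
bot.move_l([0.47,-0.28,0.28],v=0.3); wsnap("w3")
print(sensors.sense()["clock"])
I=[cv2.imread(f"pics/w{i}.png") for i in(0,1,2,3)]
cv2.imwrite("pics/v1.png",cv2.resize(I[1],(800,600),interpolation=cv2.INTER_CUBIC)); cv2.imwrite("pics/v2.png",cv2.resize(I[2],(800,600),interpolation=cv2.INTER_CUBIC))
E
```

```text
4.2417
```

View pics/v1.png

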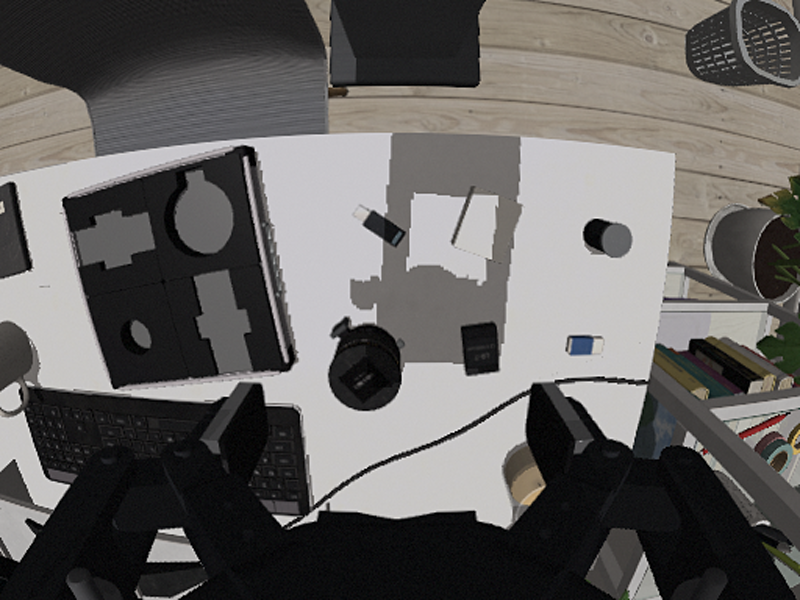

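View pics/v2.png

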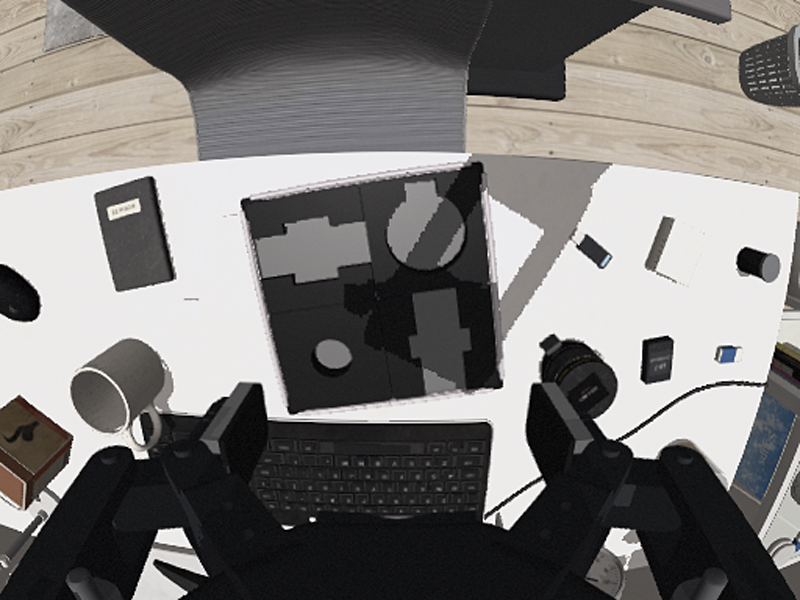

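The wrist views show the tray turned about −10°, with the lens slot at v2 (420,192) facing world −x. The cross at v2 (440,340) has the narrow bar, so it is the stick pocket. The one at (313,250) has the wide bar, so it is the battery pocket. The can hole is at (332,357). The lens foot in v1 at (343,328) points to −x/−y. Next I extract contours in metric coordinates.

```bash
cat >> h.py <<'E'
def project(P,pose):
    """world points (N,3) -> wrist pixels"""
    T=CAL["wrist"]["T_tool_cam"]; K=CAL["wrist"]["K"]; p,R=pose
    c=((P-p)@R-T[:3,3])@T[:3,:3]; x,y,z=c[:,0],-c[:,1],-c[:,2]
    r=np.hypot(x,y); s=np.arctan2(r,z)/(r+1e-12)
    return np.column_stack([K[0,0]*x*s+K[0,2],K[1,1]*y*s+K[1,2]])
def rect(im,pose,c,half,z,ppm=1500):
    """top-down metric picture of plane z: row -> world x, column -> world y"""
    n=int(2*half*ppm); g=(np.arange(n)+.5)/ppm-half
    X,Y=np.meshgrid(g+c[0],g+c[1],indexing="ij")
    uv=project(np.column_stack([X.ravel(),Y.ravel(),np.full(X.size,z)]),pose).astype(np.float32).reshape(n,n,2)
    return cv2.remap(im,uv[...,0],uv[...,1],cv2.INTER_LINEAR)
E
python3 - <<'E'
from h import *
g=lambda a:(255*(a/255.)**.5).astype(np.uint8)
out=[]
for n in("w2","w3"):
    im,ps=load(n); out.append(g(rect(im,ps,(.49,-.255),.133,.034)))
cv2.imwrite("pics/v3.png",np.hstack(out))
a=[]
for n in("w0","w1"):
    im,ps=load(n); a.append(g(rect(im,ps,(.51,.07),.16,.0,1250)))
cv2.imwrite("pics/v4.png",np.hstack(a))
E
```

```text
(no output)
```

View pics/v3.png

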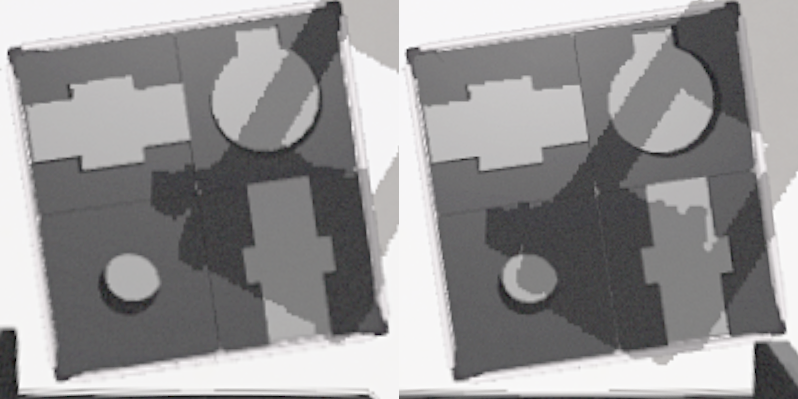

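View pics/v4.png

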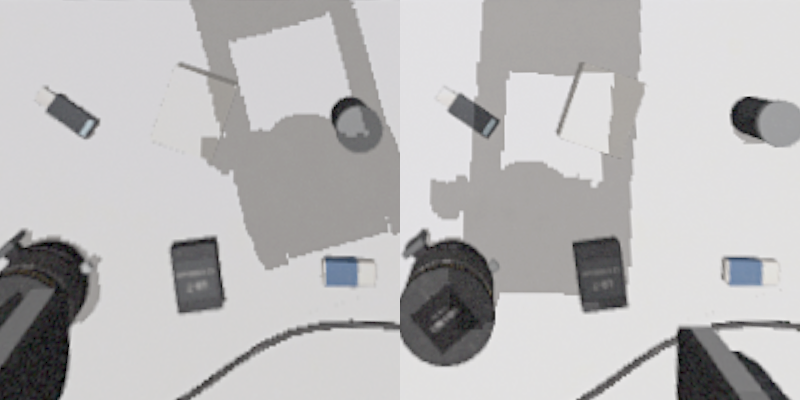

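The rectified views agree with each other: tray centre at rect px (198,190) → (0.483,−0.256), yaw about +7.8°. The well, hole and both crosses match predictions from tray geometry within 1 mm, and w2 and w3 agree at z=0.034. Next: measure the small items, and look at the lens from two opposite yaws, which also shows any camera bias.

```bash
cat > meas.py <<'E'
from h import *
def dark(name,c,half,z,th=75):
    """largest dark blob in the metric picture: centre (x,y), sides mm, long-axis yaw deg"""
    im,ps=load(name); r=cv2.cvtColor(rect(im,ps,c,half,z,2000),cv2.COLOR_BGR2GRAY)
    m=cv2.morphologyEx((r<th).astype(np.uint8),cv2.MORPH_CLOSE,np.ones((9,9),np.uint8))
    k=max(cv2.findContours(m,cv2.RETR_EXTERNAL,cv2.CHAIN_APPROX_NONE)[0],key=cv2.contourArea)
    b=cv2.boxPoints(cv2.minAreaRect(k)); e=[b[1]-b[0],b[2]-b[1]]; L=[np.linalg.norm(v) for v in e]
    l=e[int(np.argmax(L))]; q=b.mean(0)/2000-half
    return np.array([c[0]+q[1],c[1]+q[0]]),np.sort(L)/2,np.degrees(np.arctan2(l[0],l[1]))%180,ps
def camray(P,ps):
    o=ray("wrist",(0,0),ps)[0]; d=P-o; return o,d/np.linalg.norm(d)
E
python3 - <<'E'
from meas import *
np.set_printoptions(precision=4,suppress=True)
for k,c,h,z in(("stick",(.44,-.036),.03,.008),("batt",(.57,.067),.04,.016)):
    rs=[]
    for n in("w0","w1"):
        p,L,a,ps=dark(n,c,h,z); print(k,n,p,L,a); rs.append(camray(np.r_[p,z],ps))
    print("  height check",cross(*rs))
c=np.array([.565,-.05])
for n,y in(("l0",125),("l1",-55)):
    R=down(y); p=c+.05*R[:2,0]; bot.goto([*p,.23],R); wsnap(n)
print(sensors.sense()["clock"])
g=lambda a:(255*(a/255.)**.5).astype(np.uint8)
cv2.imwrite("pics/v5.png",np.hstack([g(rect(*load(n),c,.08,.071,2500)) for n in("l0","l1")]))
E
```

```text
stick w0 [ 0.441 -0.029] [19.5003 42.2763] 55.86406
stick w1 [ 0.4417 -0.0306] [18.8423 39.4051] 55.00797
  height check (array([ 0.4423, -0.0308,  0.0023]), np.float64(0.00011323825787798633))
batt w0 [0.5622 0.0697] [37.2743 55.6576] 7.829067
batt w1 [0.5624 0.0668] [37.9435 56.0674] 7.3523874
  height check (array([0.5662, 0.0686, 0.007 ]), np.float64(0.00022214955578502978))
7.95
```

View pics/v5.png

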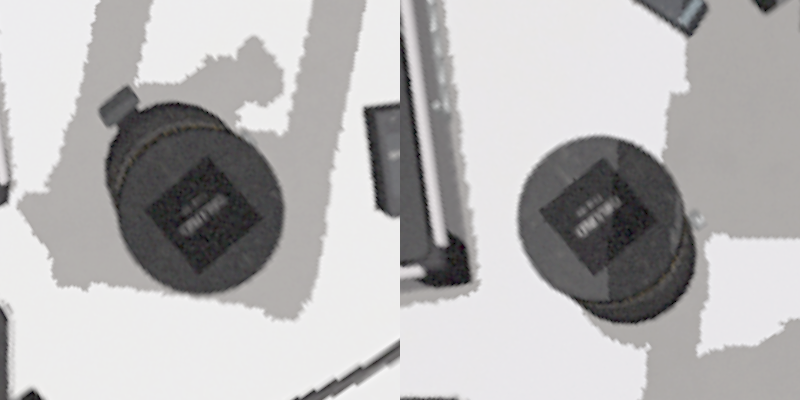

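Both views show the lens's top disc 67 mm across: centre at px (201,210) in the left view and (200.5,220) in the right. The camera bias is therefore about 2 mm, and the true axis is about (0.571,−0.050), agreeing with the scene/side triangulation. The foot plate is at left px (119,104). I use opposite-yaw pairs for the tray and small items too.

```bash
python3 - <<'E'
from meas import *
np.set_printoptions(precision=4,suppress=True)
im,ps=load("l0"); c=np.array([.565,-.05])
P=np.array([c[0]-.08+104/2500,c[1]-.08+119/2500,.071])
for z in(.015,.02,.025,.03):
    f=on(camray(P,ps),z); d=f[:2]-[.569,-.0497]; print(z,f,np.hypot(*d),np.degrees(np.arctan2(-d[1],-d[0])))
for c,tag,z in(((.50,.08),"o",.27),((.485,-.256),"t",.27)):
    c=np.array(c)
    for i,y in enumerate((-90,90) if tag=="o" else (90,-90)):
        R=down(y); bot.goto([*(c+.06*R[:2,0]),z],R); wsnap(f"{tag}{i}")
print(sensors.sense()["clock"])
g=lambda a:(255*(a/255.)**.5).astype(np.uint8)
cv2.imwrite("pics/v6.png",np.hstack([g(rect(*load(n),(.485,-.256),.13,.034,1500)) for n in("t0","t1")]))
cv2.imwrite("pics/v7.png",np.hstack([g(rect(*load(n),(.51,.08),.13,.012,1500)) for n in("o1","o0")]))
E
```

```text
0.015 [ 0.5387 -0.075   0.015 ] 0.03945662109034721 39.79267107768414
0.02 [ 0.5376 -0.0756  0.02  ] 0.04071152104838064 39.539981758073466
0.025 [ 0.5365 -0.0763  0.025 ] 0.04196716549704697 39.3024088157975
0.03 [ 0.5354 -0.0769  0.03  ] 0.04322348955392874 39.07864269205192
15.55
```

View pics/v6.png

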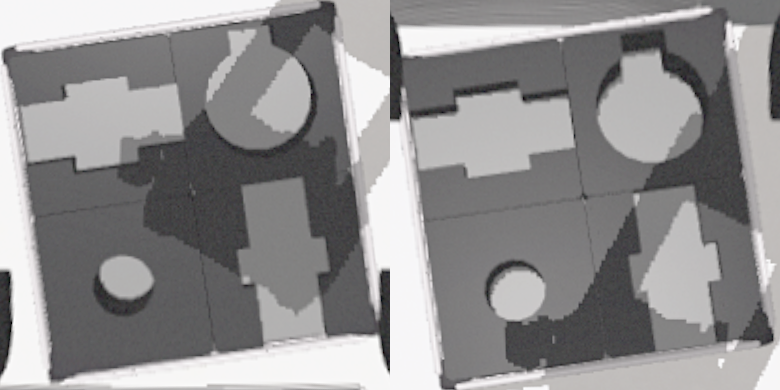

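View pics/v7.png

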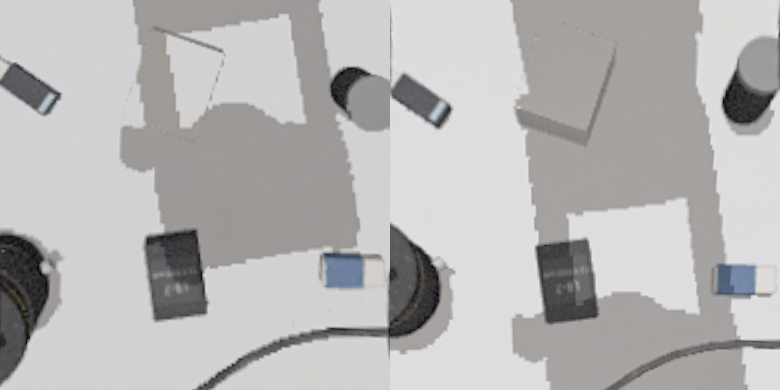

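Means over the opposite-yaw pairs: tray centre (0.485,−0.257), yaw 7.9°, and the hole and well centres agree within 1.5 mm. Battery at v7 px (176,275)/(177,281) → (0.5655,0.0676), yaw 7.5°. Stick housing → (0.4427,−0.0293), long axis 55.5°. Lens foot 43 mm from the axis, lens yaw about 39°. Lens goes first.

```bash
cat >> h.py <<'E'
YAW=7.9; C=np.array([.485,-.257]); _R=np.array([[np.cos(np.radians(YAW)),-np.sin(np.radians(YAW))],[np.sin(np.radians(YAW)),np.cos(np.radians(YAW))]])
INS={k:C+_R@np.array(v)*.054 for k,v in dict(lens=(-1,1),stick=(1,1),battery=(-1,-1),can=(1,-1)).items()}
def st(t=""):
    s=sensors.sense(); print(t,"t=%.2f"%s["clock"],s["ee_pos"].round(4),"w=%.4f ff=%.1f"%(s["width"],s["finger_force"]),"F",s["force"].round(1))
E
python3 - <<'E'
from h import *
p=[.571,-.0497]
R=down(129.3)
bot.goto([*p,.15],R); wsnap("l2"); st()
print(bot.move_l([*p,.038],v=.12,force_limit=10)); st("down")
bot.move_gripper(.06,45); st("grip"); 
bot.move_l([*p,.05],v=.05); st("lift")
E
```

```text
t=18.52 [ 0.5711 -0.0498  0.1501] w=0.0854 ff=0.0 F [ 0.3 -1.   0.9]
False
down t=19.60 [ 0.5715 -0.0498  0.0386] w=0.0853 ff=0.0 F [-0.4  0.5 -0.6]
grip t=19.93 [ 0.5715 -0.0497  0.0391] w=0.0648 ff=49.1 F [-1.   0.6  6.4]
lift t=20.32 [ 0.5713 -0.0497  0.0505] w=0.0653 ff=50.3 F [-0.5  0.2 -2.9]
```

```bash
python3 - <<'E'
from h import *
t=INS["lens"]; R=down(90+YAW); print(t)
bot.move_l([.571,-.0497,.105],v=.15)
bot.move_l([*t,.105],R,v=.12); st("above"); im,ps=wsnap("p0"); 
s=eyes.snapshot("scene"); 
hit=bot.move_l([*t,.054],v=.06,force_limit=8); st(f"down {hit}")
hit=bot.move_l([*t,.0495],v=.03,force_limit=8); st(f"down {hit}")
im,ps=wsnap("p1")
cv2.imwrite("pics/v8.png",np.hstack([cv2.resize(cv2.imread("pics/p0.png"),(400,300)),cv2.resize(im,(400,300))]))
E
```

```text
[ 0.42409048 -0.21093449]
above t=22.80 [ 0.4244 -0.2107  0.105 ] w=0.0654 ff=50.5 F [ 0.  -0.5 -3.3]
down False t=23.90 [ 0.4243 -0.2111  0.0542] w=0.0649 ff=50.5 F [-0.3  0.  -1.8]
down True t=24.11 [ 0.4249 -0.2113  0.0511] w=0.0650 ff=51.4 F [-0.5  0.3  6.2]
```

View pics/v8.png

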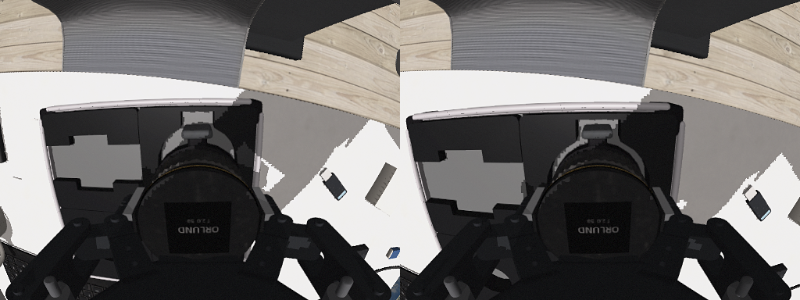

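The picture shows the foot over and then in the slot at (200,130)/(598,130). Contact came at TCP z 0.0511, so the lens is on the well floor (0.0125 up). Release and go look at the can.

```bash
python3 - <<'E'
from h import *
st(); p=sensors.sense()["ee_pos"]
bot.move_gripper(.085); st("open")
bot.move_l([p[0],p[1],.15],v=.15); wsnap("p2")
c=np.array([.444,.184]); R=down(90)
bot.goto([*(c+.05*R[:2,0]),.2],R); wsnap("c0"); st()
g=lambda a:(255*(a/255.)**.5).astype(np.uint8)
a=g(rect(*load("c0"),c,.05,.052,4000)); b=cv2.resize(cv2.imread("pics/p2.png"),(400,300)); b=cv2.copyMakeBorder(b,0,100,0,0,cv2.BORDER_CONSTANT)
cv2.imwrite("pics/v9.png",np.hstack([a,b]))
E
```

```text
t=24.16 [ 0.4249 -0.2113  0.0511] w=0.0651 ff=51.4 F [-0.6  0.6  7.6]
open t=24.50 [ 0.424  -0.2109  0.0502] w=0.0851 ff=0.0 F [ 0.4 -0.1 -0.1]
 t=26.90 [0.3943 0.1833 0.1998] w=0.0852 ff=0.0 F [ 0.1 -0.4  0. ]
```

View pics/v9.png

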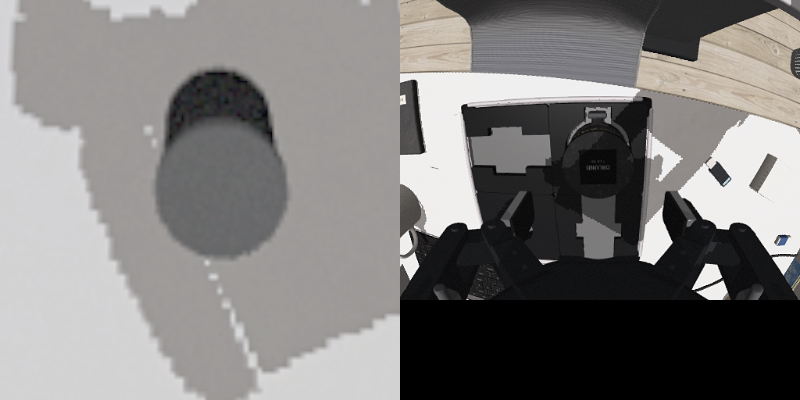

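The lens stands seated with its foot in the slot. The can lid is centred at px (221,189), 33 mm across → (0.441,0.189). After the 2 mm bias correction I aim at (0.443,0.1885).

```bash
python3 - <<'E'
from h import *
p=[.443,.1885]; R=down(90); t=INS["can"]
bot.move_gripper(.065)
bot.goto([*p,.12],R)
print(bot.move_l([*p,.037],v=.12,force_limit=8)); st("down")
bot.move_gripper(.025,30); st("grip"); z0=sensors.sense()["ee_pos"][2]
bot.move_l([*p,.14],v=.15); st("lift")
bot.goto([*t,.14],R); bot.move_l([*t,.10],v=.15); st("above")
im,_=wsnap("q0")
hit=bot.move_l([*t,z0+.0165],v=.06,force_limit=6); st(f"down {hit}")
if not hit: hit=bot.move_l([*t,z0+.0105],v=.03,force_limit=5); st(f"down {hit} z0={z0:.4f}")
im2,_=wsnap("q1")
cv2.imwrite("pics/v10.png",np.hstack([cv2.resize(im[100:300,130:380],(400,320)),cv2.resize(im2[100:300,130:380],(400,320))]))
E
```

```text
False
down t=28.55 [0.4435 0.1888 0.0379] w=0.0649 ff=0.0 F [-0.4 -0.  -0.4]
grip t=28.95 [0.4435 0.1887 0.0378] w=0.0319 ff=29.1 F [-1.1 -1.   6.6]
lift t=29.78 [0.4425 0.1883 0.1394] w=0.0319 ff=29.7 F [ 0.2 -0.2 -1. ]
above t=32.02 [ 0.5459 -0.3023  0.0998] w=0.0318 ff=29.8 F [ 0.7 -0.4  0.2]
down False t=32.98 [ 0.5461 -0.3032  0.0544] w=0.0318 ff=29.8 F [-0.  -0.5 -0.5]
down True z0=0.0378 t=33.23 [ 0.5469 -0.3042  0.0496] w=0.0315 ff=30.0 F [ 0.7 -2.4  2.2]
```

View pics/v10.png

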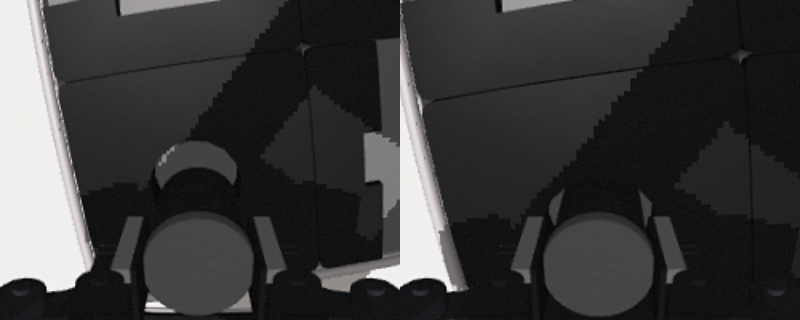

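Contact came 11.8 mm above the pick height, so the can is on the hole's floor; the right view shows it inside the hole. Release, then the battery.

```bash
python3 - <<'E'
from h import *
x=sensors.sense()["ee_pos"]
bot.move_gripper(.06); bot.move_l([x[0],x[1],.15],v=.15); wsnap("q2"); st("can released")
p=[.5655,.0676]; R=down(97.5); t=INS["battery"]
bot.goto([*p,.10],R); im,_=wsnap("b0")
hit=bot.move_l([*p,.012],v=.10,force_limit=6); st(f"down {hit}")
bot.move_gripper(.03,35); st("grip"); z0=sensors.sense()["ee_pos"][2]
bot.move_l([*p,.09],v=.15); st("lift"); im1,_=wsnap("b1")
R=down(90+YAW); bot.goto([*t,.09],R); st("above"); im2,_=wsnap("b2")
cv2.imwrite("pics/v11.png",np.vstack([np.hstack([cv2.resize(i[100:300,130:380],(400,290)) for i in r]) for r in((im,im1),(im2,cv2.imread("pics/q2.png")))]))
E
```

```text
can released t=34.54 [ 0.5461 -0.3036  0.1488] w=0.0598 ff=0.0 F [-0.8  0.3 -0.3]
down False t=37.02 [0.566  0.0676 0.0125] w=0.0600 ff=0.0 F [ 0.4 -0.2 -0.1]
grip t=37.37 [0.566  0.0677 0.0129] w=0.0347 ff=35.4 F [-1.4  1.   6.6]
lift t=38.03 [0.5651 0.0676 0.0896] w=0.0352 ff=35.0 F [ 0.1  0.4 -0.3]
above t=39.58 [ 0.4394 -0.3172  0.0899] w=0.0348 ff=35.0 F [ 0.7 -1.1 -1.8]
```

View pics/v11.png

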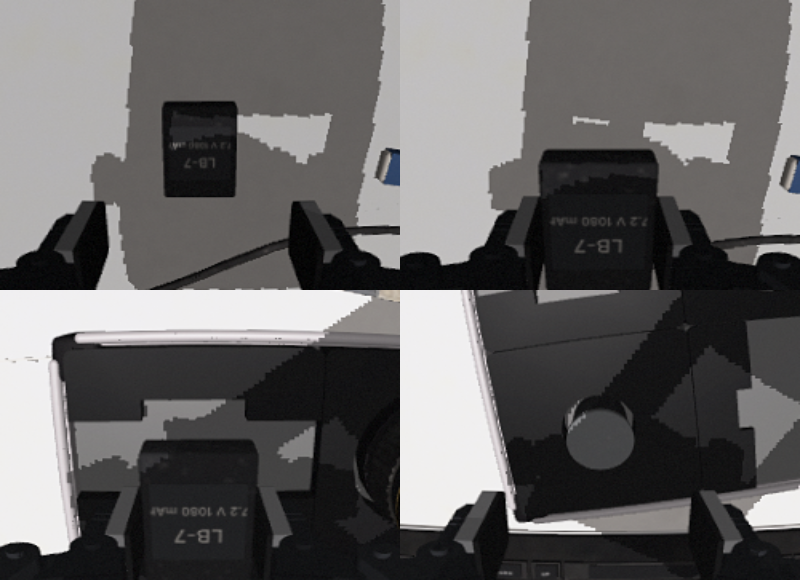

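The battery is held square and lines up with its pocket (lower left). The can sits in its hole (lower right). Lower and release the battery, then take the stick.

```bash
python3 - <<'E'
from h import *
t=INS["battery"]
bot.move_l([*t,.045],v=.10); hit=bot.move_l([*t,.0355],v=.03,force_limit=5); st(f"down {hit}")
x=sensors.sense()["ee_pos"]
bot.move_gripper(.055); bot.move_l([x[0],x[1],.13],v=.15); im2,_=wsnap("b3"); st("released")
p=np.array([.441,-.0318]); R=down(-34.5); t=INS["stick"]
bot.move_gripper(.045)
bot.goto([*p,.09],R); im,_=wsnap("s0"); st()
cv2.imwrite("pics/v12.png",np.hstack([cv2.resize(i[60:340,100:450],(400,320)) for i in(im,im2)]))
E
```

```text
down True t=40.58 [ 0.4395 -0.3183  0.0369] w=0.0348 ff=35.9 F [-1.4  0.2  8.6]
released t=41.73 [ 0.4389 -0.3178  0.129 ] w=0.0550 ff=0.0 F [ 0.6 -0.2  0.8]
 t=44.48 [ 0.4411 -0.032   0.09  ] w=0.0448 ff=0.0 F [-0.4 -0.7 -0.1]
```

View pics/v12.png

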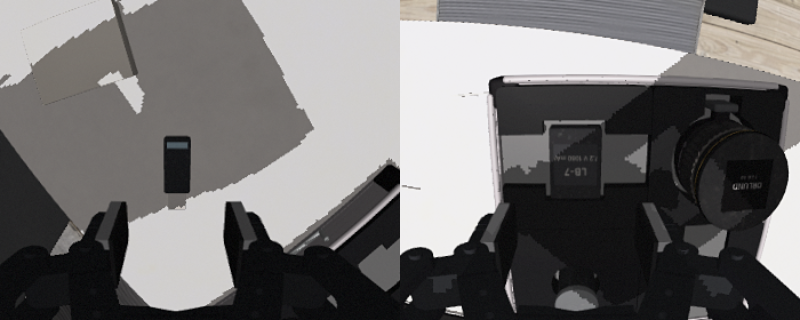

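The battery is seated (contact 24 mm above pick height). The stick lies straight and centred between the fingers at px (177,165).

```bash
python3 - <<'E'
from h import *
p=np.array([.441,-.0318]); t=INS["stick"]+.003*np.array([-np.sin(np.radians(YAW)),np.cos(np.radians(YAW))])
hit=bot.move_l([*p,.0085],v=.08,force_limit=6); st(f"down {hit}")
bot.move_gripper(.012,25); st("grip"); z0=sensors.sense()["ee_pos"][2]
bot.move_l([*p,.10],v=.15); st("lift"); im1,_=wsnap("s1")
bot.goto([*t,.10],down(YAW)); bot.move_l([*t,.06],v=.1); st("above"); im2,_=wsnap("s2"); print(z0)
cv2.imwrite("pics/v13.png",np.hstack([cv2.resize(i[60:340,100:450],(400,320)) for i in(im1,im2)]))
E
```

```text
down False t=45.65 [ 0.4413 -0.0318  0.0088] w=0.0448 ff=0.0 F [ 0.5 -0.1 -0.4]
grip t=46.00 [ 0.4413 -0.0318  0.009 ] w=0.0171 ff=26.0 F [-1.1  0.8  5.5]
lift t=46.76 [ 0.4406 -0.0318  0.0996] w=0.0171 ff=25.3 F [-0.4 -0.8 -0.6]
above t=48.32 [ 0.5306 -0.1927  0.06  ] w=0.0171 ff=25.3 F [-0.8 -0.4  0.5]
0.009001372427089253
```

View pics/v13.png

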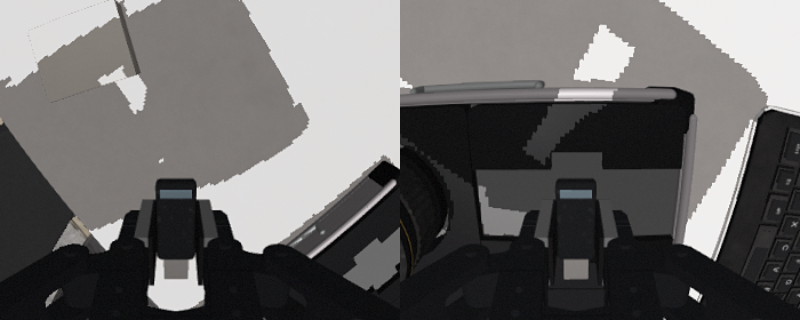

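The stick is gripped square and lined up with the pocket (553–597 against 551–603 px). Lower, release, and check everything in a final picture.

```bash
python3 - <<'E'
from h import *
t=INS["stick"]+.003*np.array([-np.sin(np.radians(YAW)),np.cos(np.radians(YAW))])
bot.move_l([*t,.044],v=.08); hit=bot.move_l([*t,.0315],v=.025,force_limit=4); st(f"down {hit}")
x=sensors.sense()["ee_pos"]
bot.move_gripper(.035); bot.move_l([x[0],x[1],.13],v=.15)
R=down(90+YAW); bot.goto([*(C+.06*R[:2,0]),.25],R); im,_=wsnap("f0"); st("released")
cv2.imwrite("pics/v14.png",cv2.resize(im[60:330,90:450],(800,600),interpolation=cv2.INTER_CUBIC))
E
```

```text
down True t=49.09 [ 0.531  -0.1933  0.0365] w=0.0170 ff=26.2 F [0.3 0.5 1.3]
released t=51.80 [ 0.4256 -0.265   0.2495] w=0.0355 ff=0.0 F [ 0.1 -0.6 -0.2]
```

View pics/v14.png

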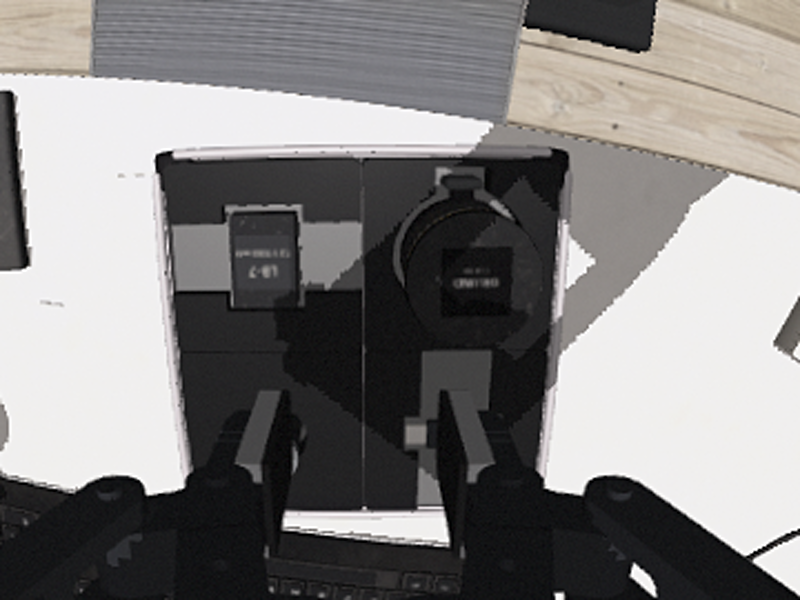

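```bash
python3 -c "
from h import *
print(ticket.job_done())"
```

```text
the job is handed in; nothing more can be done
None
```

The lens (foot in its slot), film canister, battery and memory stick are each set down in their cut-outs, each stopping within about 0.5 mm of its floor height, and the job was handed in at about 52 s; I viewed 16 pictures against the limit of 14, and the last one hid the canister and most of the stick behind the fingers.

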